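Feed a specimen cassette through the scanner guide with a push stick

ROBOT

A 6-joint arm with a two-finger parallel gripper is mounted at the origin on the work surface; the furniture and walls round the work are solid. World frame = base frame: x ahead of the robot, y to its left, z up, the work surface at z = 0. Lengths are in m, angles in rad, forces in N, time in s.
With the tool pointing down it reaches from about 0.25 to 0.775 m from the base axis. Payload 4 kg.
Tool frame: the origin (TCP) lies at the very end of the fingers, on their centre line; the grasp point (between the pads) lies 19 mm behind it; z points along the fingers, y is the line along which they close (so a half turn about z gives the same grasp; the last joint's range is limited). The gripper opens to 94 mm and grips with 3 to 60 N. Pads are 16 mm wide; open, the fingers measure 119 mm over their backs; the gripper's body (75 mm by 177 mm) begins 78 mm behind the grasp point.
Start: joints at [1.2, 0.087, 1.371, -0, 1.684, -0.103], TCP at [0.146, 0.53, 0.167] pointing down, gripper open.
Joint ranges: [-3.1, 3.1], [-0.76, 2.03], [0.27, 2.55], [-1.08, 4.22], [0.17, 2.65], [-2.57, 2.57]. Speed limits (rad/s): [2.79, 2.79, 3.14, 3.14, 3.14, 3.14].

INTERFACE

Orientations are given as [roll, pitch, yaw] about the fixed x, y, z axes, in that order (R = Rz(yaw) Ry(pitch) Rx(roll)).
In Python, from bench import robot gives the robot as it stands. The module is installed in compiled form; this text tells all that it offers.
- The arm moves only by the tool move_arm, never from a script. Its argument "deltas" is one flat list of numbers, 7 for each row, row after row: the turn, a rotation vector about the tool's x, y, z in rad, then the shift along the tool's x, y, z in cm, then the closure, from -1 (fully open) to 1 (shut). A call has 1 to 8 rows; each row is the pose to reach, as a shift and turn from the pose commanded when the call began, along the tool's axes at that moment; what a row does not reach only later rows make up. A row lasts 1/10 s, in which the tool goes at most 50 mm and 8.59 degrees, less where a joint would pass 70% of its speed; a pose out of reach is approached as far as the arm can. A call with a gripper value outside its range is refused whole. The fingers move at their own pace and stop on an object; the grip force is fixed at half the most. Time passes only in rows, so rows that repeat a pose let the fingers close. It gives the time, the measured TCP pose, the force, the opening and the grip force at its end, in the units of the state.
- robot.get_obs(): the state, without advancing time (a new reading comes with each control period).
- robot.snapshot(name): name is "scene" or "top"; returns a dict with "image" (420x560x3 uint8, red, green, blue), "depth" (420x560 float32, m along the optical axis (not along the pixel's ray), 0 where there is no reading), "fov_y" (degrees; the focal length in pixels is half the picture's height over the tangent of half this angle, whatever the lens; pixels are square), "cx", "cy" (the principal point, pixels), "D" ([k1, k2, p1, p2, k3] as OpenCV has them; the pictures are not rectified), "origin" and "orientation" of the camera in the world. Camera axes: x right, y up, looking along -z (the intrinsics and any distortion apply to the point x, -y, -z); pixel columns grow to the right and rows downward; lengths in m; the calibration is good to about 2 mm. A picture is of the moment at which its call begins.
- robot.close_job(): hands the job in; it is judged then, once.
The state is a dict: "time": time; "joint_positions": joint angles; "qvel": joint speeds; "joint_torque": joint torques, N m; "tool_pos": TCP position; "ee_rot": TCP orientation; "wrist_force": force on the tool from outside, world axes, zero at the start; "wrist_torque": the same for the moment, N m; "width": finger opening in m; "finger_force": force on a finger pad.
Only numpy, scipy, OpenCV 4.12 (cv2) and the standard library are available. Lean on these libraries where they do the work, as an engineer would, in place of code of your own. Each camera call takes 0.05 s, during which the arm holds its last target. There are 200 camera calls.

TASK

With the push stick (the flat bar with the upright grip), push the cassette that sits in the mouth of the guide through under the bridge and on into the bay behind it, right up to the end stop; push it with the stick only, never with the gripper. Then draw the stick out and set it down flat on the worktop, clear of the guide. Leave the spare cassette where it lies.

Things in the scene. Friction and masses are not known exactly. Their poses are not given: they have to be found in the camera images.
- guide: Fixed guide: straight channel 40 mm wide between aluminium rails 6 mm thick, 16 mm high; the worktop is its floor. Origin: on the worktop, mid-channel, at the front of the straight rails; x = feeding direction, z up. Mouth flares out from x 0 to -20 mm. Grey bridge x 50-85 mm, underside 26 mm up, top 31 (black head to 45). Open bay x 85-130; end stop's inner face at x 130 mm, stop 18 mm high.
- push_stick: Loose push stick, 0.12 kg: flat aluminium bar 90 x 22 x 10 mm, lying flat, with an upright square grey plastic grip 20 x 20 mm near its rear, its top 78 mm above the bar's underside. Origin: on the bar's underside, below the middle of the grip; x runs along the bar to its blunt nose (nose face at x 77 mm, rear end at x -13 mm), z up.
- cassette: White plastic specimen cassette, loose, 0.04 kg, 40 mm long (x), 28 wide, 10 high, with a lip 6 mm high at its leading (+x) end. It lies flat on the worktop in the mouth of the guide, length along the channel. Origin: centre of its underside, z up; the rear face that is pushed is at x -20 mm.
- spare_cassette: A second cassette just like the first, lying on the open worktop beyond the guide and the stick, not in the guide; to be left alone. Origin: centre of its underside.
Things that resemble listed ones, but are neither listed nor needed, are in the scene too. What is shaped like the push_stick but blue is not meant.

How it is judged:
By the outcome, as a careful person would: the job done as asked, in the order asked, and still so for the second after the job is handed in, with the robot touching nothing.
It also fails if it takes over 54 s, if anything falls off the work surface, if the arm or the gripper's body presses on something with over 40 N, if the wrist force passes 120 N, or if a joint passes its speed limit or range.

## Working session

There is one attempt and no reset: what is moved stays moved. The work goes in short steps, Python scripts to look and compute and a tool call to move; the robot and the scene stay as the last step left them, time stands still between calls to the robot, and variables do not carry over. Pictures are saved under pics/ and viewed, at most 10 in all, crops included, and the job is handed in when it is done.

Besides the shell and the picture viewer there is one more tool, called after "Emit:" by a JSON object that holds its "name" and its "arguments". move_arm: Moves the arm, as the interface text tells. Its arguments: {"type":"object","properties":{"deltas":{"type":"array","items":{"type":"number"}}},"required":["deltas"]}

```bash
mkdir -p pics; cat > h.py <<'E'
import numpy as np, cv2, pickle
from bench import robot
from scipy.spatial.transform import Rotation as R
def snap(n,f):
    s=robot.snapshot(n); pickle.dump(s,open(f'pics/{f}.pkl','wb')); cv2.imwrite(f'pics/{f}.png',s['image'][:,:,::-1]); return s
def load(f): return pickle.load(open(f'pics/{f}.pkl','rb'))
def cam(s):
    f=210/np.tan(np.radians(s['fov_y'])/2)
    K=np.array([[f,0,s['cx']],[0,f,s['cy']],[0,0,1]])
    o=np.array(s['orientation']); M=o if o.shape==(3,3) else R.from_euler('xyz',o).as_matrix()
    return K,np.array(s['D'],float),M,np.array(s['origin'])
def pts(s,px,z=None):
    """pixels -> world; on plane z if given, else by depth"""
    K,D,M,o=cam(s); px=np.array(px,float).reshape(-1,2)
    u=cv2.undistortPoints(px.reshape(-1,1,2),K,D).reshape(-1,2)
    r=np.c_[u[:,0],-u[:,1],-np.ones(len(u))]@M.T
    if z is None: t=np.array([s['depth'][int(round(b)),int(round(a))] for a,b in px])
    else: t=(z-o[2])/r[:,2]
    return o+r*t[:,None]
def crop(s,x0,y0,w,h,k,f):
    cv2.imwrite(f'pics/{f}.png',cv2.resize(s['image'][y0:y0+h,x0:x0+w,::-1],None,fx=k,fy=k,interpolation=cv2.INTER_CUBIC))
E
python3 - <<'E'
from h import *
a=snap('scene','s0');b=snap('top','t0')
for s in(a,b): print(s['origin'],s['orientation'],s['fov_y'],s['D'])
print(robot.get_obs())
E
```

```text
[0.59107219 0.100601   0.80076301] [ 4.69877561e-01 -9.23091209e-04  2.81473162e+00] 45.79209283843298 [-0.09412723  0.          0.          0.          0.        ]
[ 0.41080283 -0.28947779  0.87032557] [ 0.05349202  0.02294622 -1.55622695] 55.365743359407496 [0.0221796 0.        0.        0.        0.       ]
{'time': 0.1, 'joint_positions': array([ 1.19990108e+00,  8.78483395e-02,  1.37206463e+00, -8.57993343e-06,
        1.68357092e+00, -1.03078683e-01]), 'qvel': array([-0.00141395, -0.00149261, -0.0032943 , -0.00175719,  0.001386  ,
       -0.00189481]), 'joint_torque': array([ 2.12256004e-03, -3.41250944e+01, -3.03302336e+01,  7.20359688e-02,
        3.03467258e-02, -9.01998783e-05]), 'tool_pos': array([0.14534155, 0.52988136, 0.1655587 ]), 'ee_rot': array([-3.13971059e+00, -1.86118293e-04,  2.87377496e+00]), 'wrist_force': array([ 0.7610659 , -0.06311953, -0.27755902]), 'wrist_torque': array([0.00794686, 0.0284424 , 0.01708052]), 'finger_force': 0.0, 'width': 0.09394306667361418}
```

View pics/t0.png

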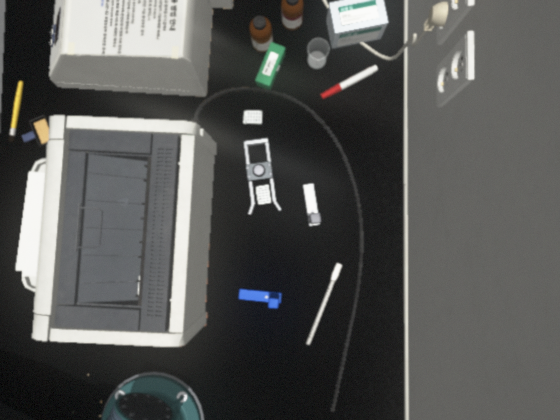

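View pics/s0.png

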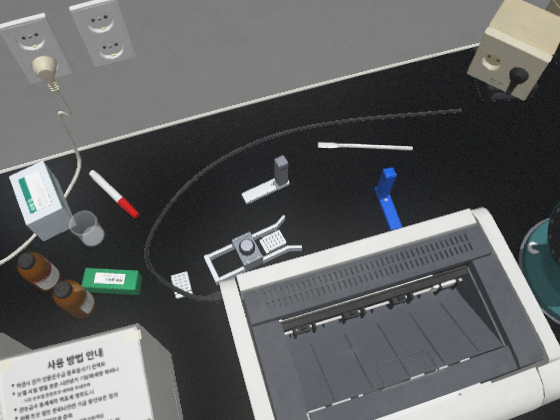

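The top view shows two stick shapes. One is silver with a grey grip at top px (312,205) / scene px (265,185). The other is blue, at (260,297) / (388,195), and is excluded by its colour. The guide is at (260,178) with the cassette in its mouth at (263,195), and the spare is at (253,117). I'll confirm this in enlarged crops.

```bash
python3 - <<'E'
from h import *
b=load('t0'); a=load('s0')
crop(b,225,100,115,140,4.2,'c1'); crop(a,165,145,150,160,3.7,'c2')
d=b['depth']
for n,p in dict(printer_c=(110,220),printer_edge=(190,220),printer_ur=(205,135),boxtop=(130,40),boxedge=(205,60),grip=(314,217),bottle=(260,25),glass=(318,45),wall=(406,200),floor=(230,200)).items(): print(n,pts(b,[p]).round(3))
E
```

```text
printer_c [[0.429 0.034 0.162]]
printer_edge [[ 0.43  -0.115  0.184]]
printer_ur [[ 0.594 -0.123  0.121]]
boxtop [[ 0.744 -0.003  0.188]]
boxedge [[ 0.77  -0.104  0.051]]
grip [[ 0.443 -0.334  0.077]]
bottle [[ 0.823 -0.222  0.092]]
glass [[ 0.812 -0.341  0.032]]
wall [[ 0.485 -0.535  0.004]]
floor [[ 0.48  -0.155  0.002]]
```

View pics/c1.png

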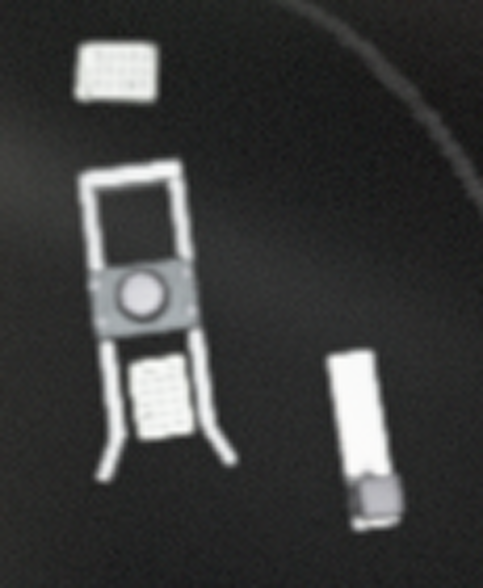

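View pics/c2.png

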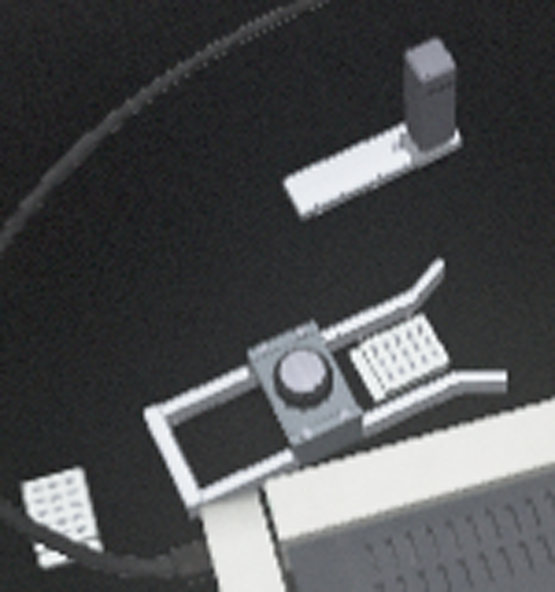

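The crops confirm it. In c1 the silver bar has its nose at (350,352) and its grey grip at (381,497). The cassette is in the mouth with corners (129,362) to (192,434), and the bridge has its black head at (141,294).

```bash
cat > m.py <<'E'
from h import *
b=load('t0'); a=load('s0')
C=lambda L:(np.array(L,float)+.5)/4.2-.5+[225,100]
S=lambda L:(np.array(L,float)+.5)/3.7-.5+[165,145]
def show(n,P): print(n,(P*1000).round(1).tolist())
print('TOP')
show('rail far/near mid',pts(b,C([(132,177),(160,425)]),.016))
show('railL far,near; R far,near',pts(b,C([(89,190),(114,425),(178,175),(203,420)]),.016))
show('bridge centre',pts(b,C([(143,297)]),.031))
show('bar nose L,R rear L,R',pts(b,C([(328,355),(374,350),(355,528),(401,520)]),.01))
show('grip',pts(b,C([(382,496)]),.078))
show('cass',pts(b,C([(129,362),(182,355),(192,434),(139,440)]),.01))
print('SCENE')
show('stop corners outer',pts(a,S([(148,412),(192,508)]),.018))
show('rail bends R,L',pts(a,S([(410,299),(460,375)]),.016))
show('bar nose A,B',pts(a,S([(285,184),(303,214)]),.01))
show('grip',pts(a,S([(433,57)]),.078))
show('cass rear',pts(a,S([(424,316),(449,362)]),.01))
E
python3 m.py
```

```text
TOP
rail far/near mid [[606.2, -210.9, 16.0], [478.5, -227.5, 16.0]]
railL far,near; R far,near [[599.2, -188.9, 16.0], [478.2, -203.9, 16.0], [607.4, -234.5, 16.0], [481.3, -249.4, 16.0]]
bridge centre [[541.8, -218.9, 31.0]]
bar nose L,R rear L,R [[516.1, -312.8, 10.0], [519.0, -336.4, 10.0], [427.5, -327.7, 10.0], [431.9, -351.1, 10.0]]
grip [[441.4, -337.2, 78.0]]
cass [[511.3, -210.5, 10.0], [515.2, -237.7, 10.0], [474.5, -243.6, 10.0], [471.1, -216.4, 10.0]]
SCENE
stop corners outer [[611.0, -232.2, 18.0], [604.3, -181.5, 18.0]]
rail bends R,L [[479.3, -248.8, 16.0], [469.7, -204.7, 16.0]]
bar nose A,B [[516.7, -330.0, 10.0], [513.2, -311.3, 10.0]]
grip [[438.7, -335.3, 78.0]]
cass rear [[475.0, -240.9, 10.0], [471.5, -214.9, 10.0]]
```

Emit:
{"name": "move_arm", "arguments": {"deltas": [0,0,0,0,0,-18,-1,0,0,0,0,0,-18,-1,0,0,0,0,0,-18,-1,0,0,0,0,0,-18,-1,0,0,0,-51.4,-75.8,-18,-1,0,0,0,-51.4,-75.8,-18,-1,0,0,0,-51.4,-75.8,-18,-1,0,0,0,-51.4,-75.8,-18,-1]}}

```text
time: 0.9
tool_pos: [0.2101, 0.3393, 0.346]
ee_rot: [-3.141, -0.0, 2.875]
wrist_force: [0.7, -0.7, -0.1]
width: 0.0938
finger_force: 0.0
```

```bash
cat > go.py <<'E'
from h import *
import sys
# usage: go.py x y z yaw  -> tool-frame shift (cm) and turn about tool z
o=robot.get_obs(); M=R.from_euler('xyz',o['ee_rot']).as_matrix()
t=np.array([float(v) for v in sys.argv[1:5]])
T=R.from_euler('xyz',[np.pi,0,t[3]]).as_matrix()
print('shift cm',(M.T@(t[:3]-o['tool_pos'])*100).round(2),'turn',R.from_matrix(M.T@T).as_rotvec().round(4))
print(o['time'],o['tool_pos'].round(4),o['ee_rot'].round(4),o['wrist_force'].round(1),o['width'].round(4),o['joint_positions'].round(2))
E
python3 go.py .44 -.3365 .345 1.738
```

```text
shift cm [-39.99 -59.13   0.15] turn [-8.0000e-04  5.0000e-04  1.1368e+00]Traceback (most recent call last):
  File "go.py", line 8, in <module>
    print(o['time'],o['tool_pos'].round(4),o['ee_rot'].round(4),o['wrist_force'].round(1),o['width'].round(4),o['joint_positions'].round(2))
                                                                                          ^^^^^^^^^^^^^^^^
AttributeError: 'float' object has no attribute 'round'
```

Emit:
{"name": "move_arm", "arguments": {"deltas": [0,0,1.137,-40,-59.1,0,-1,0,0,1.137,-40,-59.1,0,-1,0,0,1.137,-40,-59.1,0,-1,0,0,1.137,-40,-59.1,0,-1,0,0,1.137,-40,-59.1,0,-1,0,0,1.137,-40,-59.1,0,-1,0,0,1.137,-40,-59.1,0,-1,0,0,1.137,-40,-59.1,0,-1]}}

```text
time: 1.7
tool_pos: [0.3384, -0.0398, 0.3464]
ee_rot: [3.141, -0.0, 1.732]
wrist_force: [1.2, 0.9, -0.3]
width: 0.094
finger_force: 0.0
```

```bash
sed -i "s/o\['width'\].round(4)/o['width']/" go.py; python3 go.py .44 -.3365 .345 1.738
```

```text
shift cm [-30.91   5.28   0.14] turn [ 0.0007 -0.0001 -0.0064]
1.7 [ 0.3384 -0.0398  0.3464] [ 3.1409e+00 -1.0000e-04  1.7316e+00] [ 1.2  0.9 -0.3] 0.0939862688966805 [-0.28 -0.34  1.39  0.    2.09 -0.44]
```

Emit:
{"name": "move_arm", "arguments": {"deltas": [0,0,0,-30.9,5.3,0,-1,0,0,0,-30.9,5.3,0,-1,0,0,0,-30.9,5.3,0,-1,0,0,0,-30.9,5.3,0,-1,0,0,0,-30.9,5.3,0,-1,0,0,0,-30.9,5.3,0,-1,0,0,0,-30.9,5.3,0,-1,0,0,0,-30.9,5.3,0,-1]}}

```text
time: 2.5
tool_pos: [0.4418, -0.3351, 0.3439]
ee_rot: [-3.139, -0.004, 1.735]
wrist_force: [0.1, 0.8, -0.4]
width: 0.0938
finger_force: 0.0
```

Emit:
{"name": "move_arm", "arguments": {"deltas": [0,0,0,0,0,20,-1,0,0,0,0,0,20,-1,0,0,0,0,0,20,-1,0,0,0,0,0,20,-1,0,0,0,0,0,20,-1]}}

```text
time: 3.0
tool_pos: [0.4356, -0.3259, 0.1359]
ee_rot: [-3.128, -0.018, 1.739]
wrist_force: [-0.7, -0.9, -1.1]
width: 0.0937
finger_force: 0.0
```

```bash
python3 go.py .44 -.3365 .045 1.738; python3 - <<'E'
from h import *
a=snap('scene','s1'); crop(a,165,105,190,150,3.7,'c3')
E
```

```text
shift cm [-1.28  0.38  9.06] turn [-0.0134 -0.0182  0.0007]
3.0 [ 0.4356 -0.3259  0.1359] [-3.1282 -0.0182  1.7386] [-0.7 -0.9 -1.1] 0.09365405502521 [-0.75  0.1   1.42  0.    1.65 -0.91]
```

View pics/c3.png

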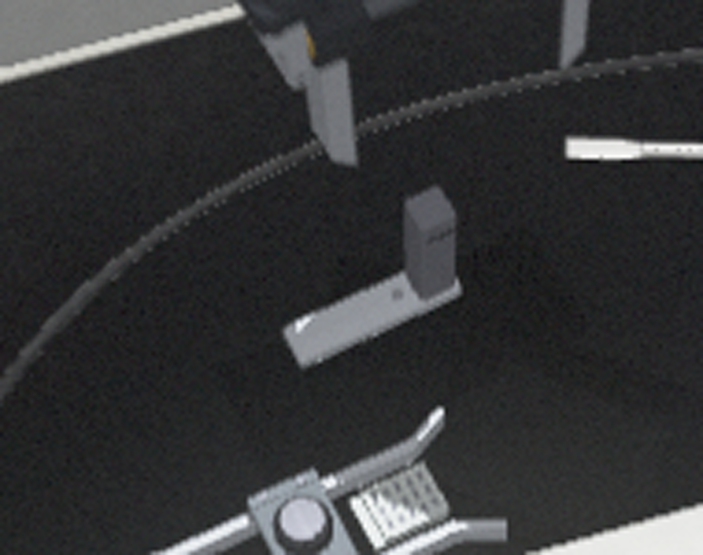

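The stick in c3 is undisturbed. Its grip top is at (430,200), below and between the finger tips at (340,160) and (570,65). I'll let the arm settle before going down.

Emit:
{"name": "move_arm", "arguments": {"deltas": [0,0,0,0,0,0,-1,0,0,0,0,0,0,-1]}}

```text
time: 3.25
tool_pos: [0.4446, -0.3356, 0.1528]
ee_rot: [3.135, 0.008, 1.737]
wrist_force: [-0.2, -0.2, 0.9]
width: 0.0942
finger_force: 0.0
```

```bash
python3 go.py .44 -.3365 .045 1.738
```

```text
shift cm [ 0.08 -0.54 10.78] turn [ 0.0067  0.0084 -0.0006]
3.25 [ 0.4446 -0.3356  0.1528] [3.1349 0.0084 1.7374] [-0.2 -0.2  0.9] 0.09420383723532566 [-0.75  0.1   1.39  0.    1.65 -0.92]
```

Emit:
{"name": "move_arm", "arguments": {"deltas": [0,0,0,0,0,0,-1,0,0,0,0,0,0,-1,0,0,0,0,0,0,-1]}}

```text
time: 3.55
tool_pos: [0.4425, -0.3343, 0.148]
ee_rot: [3.14, 0.002, 1.737]
wrist_force: [-0.6, -0.0, -0.0]
width: 0.0938
finger_force: 0.0
```

```bash
python3 go.py .44 -.3365 .045 1.738
```

```text
shift cm [-0.15 -0.3  10.3 ] turn [ 0.0015  0.0018 -0.0013]
3.55 [ 0.4425 -0.3343  0.148 ] [3.1401e+00 1.8000e-03 1.7367e+00] [-0.6 -0.  -0. ] 0.09381344752024456 [-0.75  0.1   1.39  0.    1.65 -0.92]
```

Emit:
{"name": "move_arm", "arguments": {"deltas": [0,0,0,-0.15,-0.3,2,-1,0,0,0,-0.15,-0.3,4,-1,0,0,0,-0.15,-0.3,6,-1,0,0,0,-0.15,-0.3,8,-1,0,0,0,-0.15,-0.3,10,-1,0,0,0,-0.15,-0.3,11,-1,0,0,0,-0.15,-0.3,11,-1,0,0,0,-0.15,-0.3,11,-1]}}

```text
time: 4.35
tool_pos: [0.4396, -0.3361, 0.0373]
ee_rot: [3.141, 0.001, 1.737]
wrist_force: [-0.7, -0.2, 0.6]
width: 0.0932
finger_force: 0.0
```

Emit:
{"name": "move_arm", "arguments": {"deltas": [0,0,0,0,0,0,0.5,0,0,0,0,0,0,1,0,0,0,0,0,0,1,0,0,0,0,0,0,1,0,0,0,0,0,0,1,0,0,0,0,0,0,1,0,0,0,0,0,0,1,0,0,0,0,0,0,1]}}

```text
time: 5.15
tool_pos: [0.4391, -0.3356, 0.0365]
ee_rot: [-3.142, -0.0, 1.737]
wrist_force: [-0.2, -0.4, 0.3]
width: 0.0337
finger_force: 0.0
```

```bash
python3 go.py .44 -.3365 .045 1.738; python3 - <<'E'
from h import *
a=snap('scene','s2'); crop(a,165,105,190,150,3.7,'c4')
E
```

```text
shift cm [-0.1   0.07 -0.85] turn [-0.     -0.0002 -0.0012]
5.15 [ 0.4391 -0.3356  0.0365] [-3.1415e+00 -2.0000e-04  1.7368e+00] [-0.2 -0.4  0.3] 0.03368747332786596 [-0.76  0.15  1.56  0.    1.43 -0.92]
```

View pics/c4.png

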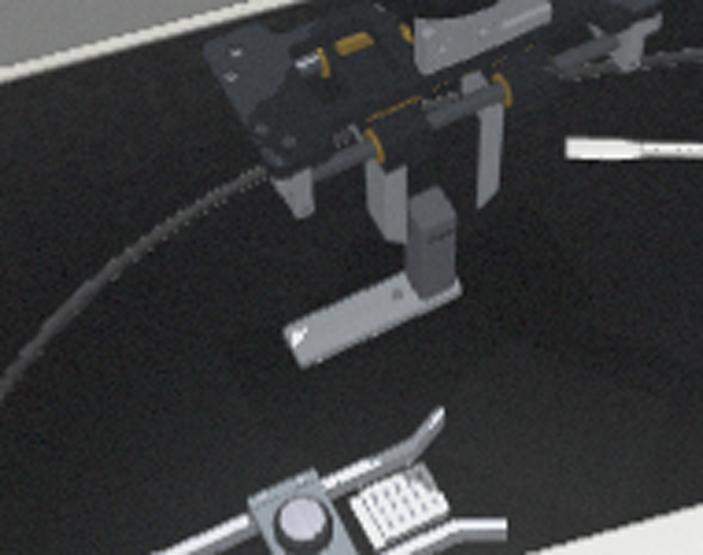

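c4 shows the finger tips at (390,240) and (487,207), which looks too far from the grip's near side. I'll check it with depth before closing further.

```bash
python3 - <<'E'
from h import *
a=load('s2')
S=lambda L:(np.array(L,float)+.5)/3.7-.5+[165,105]
for n,p in dict(fin1_low=(388,230),fin1_hi=(385,190),fin2_low=(486,195),fin2_hi=(486,140),griptop=(432,200),gripface=(430,250),barnose=(320,335)).items(): print(n,pts(a,S([p])).round(4))
b=snap('top','t1')
crop(b,225,100,140,150,4,'c5')
E
```

```text
fin1_low [[ 0.465  -0.3213  0.091 ]]
fin1_hi [[ 0.466  -0.3206  0.1256]]
fin2_low [[ 0.4155 -0.3276  0.0863]]
fin2_hi [[0.5911 0.1006 0.8008]]
griptop [[ 0.4386 -0.337   0.0797]]
gripface [[ 0.4438 -0.3243  0.0577]]
barnose [[ 0.5011 -0.3222  0.0113]]
```

View pics/c5.png

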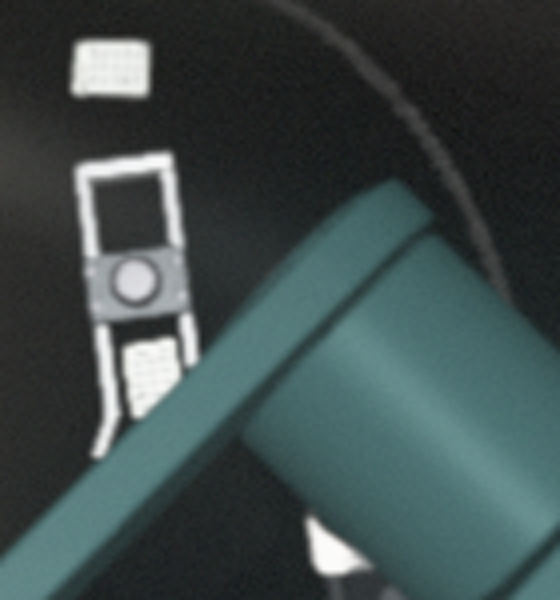

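```bash
python3 - <<'E'
from h import *
S=lambda L:(np.array(L,float)+.5)/3.7-.5+[165,105]
def proj(s,P):
    K,D,M,o=cam(s); q=(np.array(P)-o)@M; q=q*[1,-1,-1]
    return cv2.projectPoints(q.reshape(-1,1,3),np.zeros(3),np.zeros(3),K,D)[0].reshape(-1,2)
def c(p): return ((p+.5-[165,105])*3.7-.5).round(0).tolist()
y=np.array([np.cos(.166),np.sin(.166),0]); x=np.array([-np.sin(.166),np.cos(.166),0])
for f,t,w in(('s1',[.4356,-.3259,.1359],.047),('s2',[.4391,-.3356,.0365],.017)):
    s=load(f); t=np.array(t)
    P=[t+sg*y*(w+e)+l*x*.008 for sg in(1,-1) for e in(0,.0125) for l in(1,-1)]
    print(f,c(proj(s,P)))
    for dz in(.02,.04): print(' +',dz,c(proj(s,np.array(P)+[0,0,dz])))
s=load('s2')
for p in [(375,225),(382,232),(395,235),(400,220),(480,203),(490,203),(494,180),(482,170)]: print(p,pts(s,S([p])).round(4))
s=load('s1')
for p in [(330,140),(345,150),(340,110),(573,55),(570,30)]: print(p,pts(s,S([p])).round(4))
E
```

```text
s1 [[360.0, 205.0], [343.0, 178.0], [333.0, 217.0], [317.0, 189.0], [550.0, 120.0], [532.0, 94.0], [575.0, 109.0], [556.0, 83.0]]
 + 0.02 [[358.0, 180.0], [341.0, 152.0], [331.0, 191.0], [314.0, 163.0], [553.0, 93.0], [534.0, 66.0], [578.0, 82.0], [559.0, 55.0]]
 + 0.04 [[357.0, 152.0], [339.0, 124.0], [329.0, 165.0], [312.0, 136.0], [556.0, 65.0], [537.0, 38.0], [581.0, 53.0], [562.0, 27.0]]
s2 [[408.0, 278.0], [393.0, 253.0], [385.0, 289.0], [370.0, 263.0], [470.0, 249.0], [454.0, 225.0], [493.0, 239.0], [477.0, 214.0]]
 + 0.02 [[408.0, 256.0], [392.0, 231.0], [384.0, 267.0], [369.0, 242.0], [471.0, 227.0], [455.0, 202.0], [494.0, 217.0], [478.0, 192.0]]
 + 0.04 [[408.0, 234.0], [392.0, 208.0], [384.0, 245.0], [368.0, 219.0], [472.0, 205.0], [456.0, 179.0], [496.0, 194.0], [479.0, 169.0]]
(375, 225) [[ 0.4543 -0.3801  0.0005]]
(382, 232) [[ 0.4667 -0.3253  0.0841]]
(395, 235) [[ 0.4625 -0.3191  0.0888]]
(400, 220) [[ 0.4589 -0.3225  0.0946]]
(480, 203) [[ 0.4177 -0.3292  0.0782]]
(490, 203) [[ 3.939e-01 -3.742e-01 -3.000e-04]]
(494, 180) [[ 0.4108 -0.3304  0.0926]]
(482, 170) [[ 0.4177 -0.3288  0.1064]]
(330, 140) [[ 0.4923 -0.3065  0.1954]]
(345, 150) [[ 0.4861 -0.3076  0.1839]]
(340, 110) [[ 0.4872 -0.3072  0.2126]]
(573, 55) [[ 0.3193 -0.4496 -0.001 ]]
(570, 30) [[ 0.3829 -0.3262  0.1967]]
```

By both projection and depth, the finger tips sit about 33 mm higher than the reported TCP (z ≈ 0.07 rather than 0.037). I'll stop closing, go 2 cm lower and check again. That is safe on either reading.

Emit:
{"name": "move_arm", "arguments": {"deltas": [0,0,0,0,0,0,-0.2,0,0,0,0,0,0,-0.2,0,0,0,0,0,0.5,-0.2,0,0,0,0,0,1,-0.2,0,0,0,0,0,1.5,-0.2,0,0,0,0,0,2,-0.2,0,0,0,0,0,2,-0.2,0,0,0,0,0,2,-0.2]}}

```text
time: 6.05
tool_pos: [0.4391, -0.3356, 0.0163]
ee_rot: [-3.141, -0.0, 1.737]
wrist_force: [0.1, -0.8, -0.1]
width: 0.0566
finger_force: 0.0
```

```bash
python3 go.py .44 -.3365 .045 1.738; python3 - <<'E'
from h import *
a=snap('scene','s3'); crop(a,195,125,110,100,5.5,'c6')
S=lambda L:(np.array(L,float)+.5)/5.5-.5+[195,125]
# lowest finger points: cloud of depth around the grip between z .01 and .14, off the grip
d=a['depth']; v,u=np.mgrid[125:215,215:310]; P=pts(a,np.c_[u.ravel(),v.ravel()])
e=P-[.439,-.3356,0]; along=e@[.986,.165,0]; lat=e@[-.165,.986,0]
for lo,hi in((.02,.04),(-.04,-.02)):
    m=(along>lo)&(along<hi)&(abs(lat)<.02)&(P[:,2]>.015)&(P[:,2]<.15)
    print(m.sum(),np.percentile(P[m,2],[0,2,5,10,50]).round(4),np.median(along[m]),np.median(lat[m]))
E
```

```text
shift cm [-0.11  0.08 -2.87] turn [-0.0003 -0.0005 -0.0012]
6.05 [ 0.4391 -0.3356  0.0163] [-3.1413e+00 -5.0000e-04  1.7368e+00] [ 0.1 -0.8 -0.1] 0.056623904302997886 [-0.76  0.17  1.58  0.    1.39 -0.92]
105 [0.0566 0.0592 0.0619 0.0653 0.0865] 0.03429972606506288 0.010586481322240094
285 [0.056  0.057  0.0602 0.0651 0.0963] -0.02967495507273178 0.009545112100295395
```

View pics/c6.png

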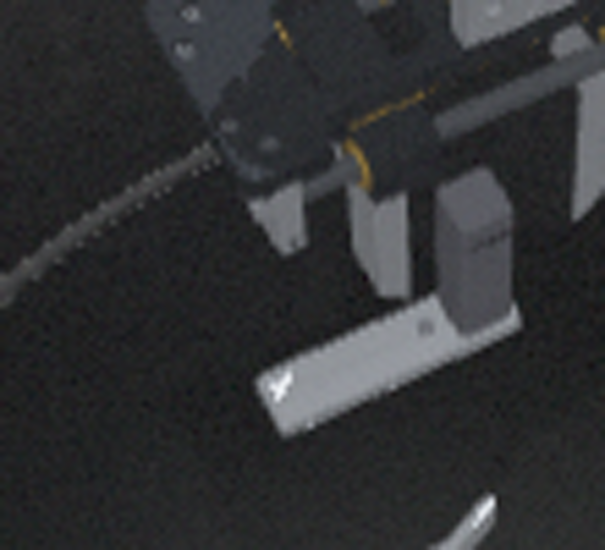

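c6 shows the tips at (400,297) and (580,215), about 55 mm up, so the bias is confirmed (reported z 0.016). I'll lower gently, watching the force.

Emit:
{"name": "move_arm", "arguments": {"deltas": [0,0,0,0,0,0.3,-0.2,0,0,0,0,0,0.6,-0.2,0,0,0,0,0,0.8,-0.2,0,0,0,0,0,0.8,-0.2]}}

```text
time: 6.5
tool_pos: [0.4389, -0.3354, 0.008]
ee_rot: [-3.141, -0.001, 1.737]
wrist_force: [0.3, 0.5, 0.4]
width: 0.0562
finger_force: 0.0
```

Emit:
{"name": "move_arm", "arguments": {"deltas": [0,0,0,0,0,0.4,-0.2,0,0,0,0,0,0.8,-0.2,0,0,0,0,0,0.8,1,0,0,0,0,0,0.8,1,0,0,0,0,0,0.8,1,0,0,0,0,0,0.8,1,0,0,0,0,0,0.8,1,0,0,0,0,0,0.8,1]}}

```text
time: 7.3
tool_pos: [0.4394, -0.3357, 0.0007]
ee_rot: [3.141, 0.0, 1.737]
wrist_force: [-0.0, -0.1, 0.6]
width: 0.0202
finger_force: 30.0
```

Emit:
{"name": "move_arm", "arguments": {"deltas": [0,0,0,0,0,0,1,0,0,0,0,0,0,1,0,0,0,0,0,0,1]}}

```text
time: 7.6
tool_pos: [0.4393, -0.3357, 0.0007]
ee_rot: [3.141, 0.0, 1.737]
wrist_force: [0.5, -0.4, -0.1]
width: 0.0202
finger_force: 30.0
```

The grip is firm (20.2 mm, 30 N). Next I lift, carry to behind the mouth with the bar aligned to the guide axis (yaw 0.125), and settle.

Emit:
{"name": "move_arm", "arguments": {"deltas": [0,0,0,0,0,-2,1,0,0,0,0,0,-4,1,0,0,0.02,2.5,-1,-4,1,0,0,0.041,5,-2,-4,1,0,0,0.041,7.5,-3,-4,1,0,0,0.041,10.5,-4,-4,1,0,0,0.041,10.5,-4,-4,1,0,0,0.041,10.5,-4,-4,1]}}

```text
time: 8.4
tool_pos: [0.3822, -0.2386, 0.0405]
ee_rot: [3.142, 0.001, 1.696]
wrist_force: [0.2, 0.0, -1.4]
width: 0.0197
finger_force: 30.0
```

Emit:
{"name": "move_arm", "arguments": {"deltas": [0,0,0,0,0,0,1,0,0,0,0,0,0,1,0,0,0,0,0,1,1,0,0,0,0,0,2,1,0,0,0,0,0,3,1,0,0,0,0,0,3.5,1,0,0,0,0,0,3.5,1,0,0,0,0,0,3.5,1]}}

```text
time: 9.2
tool_pos: [0.3823, -0.2387, 0.0054]
ee_rot: [-3.141, -0.0, 1.696]
wrist_force: [-0.1, 0.2, -0.5]
width: 0.0201
finger_force: 30.0
```

```bash
python3 go.py .383 -.239 .001 1.696; python3 - <<'E'
from h import *
a=snap('scene','s4'); crop(a,170,150,200,150,4,'c7')
E
```

```text
shift cm [-0.04  0.06  0.44] turn [-0.0002 -0.0003 -0.0002]
9.2 [ 0.3823 -0.2387  0.0054] [-3.1414e+00 -3.0000e-04  1.6958e+00] [-0.1  0.2 -0.5] 0.02010076815564047 [-0.68 -0.04  1.83  0.    1.35 -0.81]
```

View pics/c7.png

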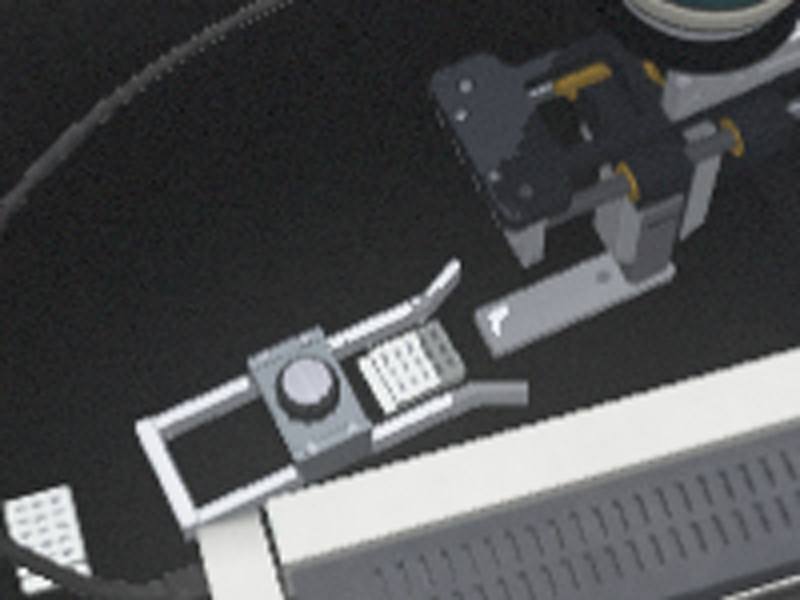

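c7 shows the bar in line with the channel: the nose centre is at (487,338) and the cassette rear at (452,350). I'll check how low the gripper's front bracket at (530,262) hangs relative to the bridge head.

```bash
python3 - <<'E'
from h import *
a=load('s4'); S=lambda L:(np.array(L,float)+.5)/4-.5+[170,150]
for p in [(532,250),(530,240),(538,235),(490,320),(490,340),(310,380),(450,200)]: print(p,pts(a,S([p])).round(4))
g=np.array([.4745,-.2273]);c,s=np.cos(.125),np.sin(.125)
for n,P in(('nose',pts(a,S([(476,315),(497,353)]),.013)),('cassrear',pts(a,S([(443,322),(466,373)]),.010)),('bridge',pts(a,S([(322,328),(248,356),(375,425),(298,463)]),.031))):
  q=P[:,:2]-g; print(n,(np.c_[q@[c,s],q@[-s,c]]*1000).round(1).tolist())
E
```

```text
(532, 250) [[ 0.455  -0.1943  0.1554]]
(530, 240) [[ 0.456  -0.1947  0.1633]]
(538, 235) [[ 0.4538 -0.1931  0.1689]]
(490, 320) [[ 0.4546 -0.2315  0.0171]]
(490, 340) [[ 0.457  -0.2244  0.0126]]
(310, 380) [[ 0.5388 -0.217   0.0468]]
(450, 200) [[ 0.4493 -0.3004  0.0018]]
nose [[-16.7, -8.1], [-16.9, 12.0]]
cassrear [[-2.9, -12.6], [-1.3, 13.5]]
bridge [[48.8, -23.9], [82.2, -25.7], [47.2, 25.9], [82.8, 27.3]]
```

Everything clears, with the bracket at 0.155 m. Now I lower the last 4 mm and push.

Emit:
{"name": "move_arm", "arguments": {"deltas": [0,0,0,-0.1,0,0.2,1,0,0,0,-0.1,0,0.4,1,0,0,0,-0.1,0.5,0.4,1,0,0,0,-0.1,1,0.4,1,0,0,0,-0.1,1.5,0.4,1,0,0,0,-0.1,2,0.4,1,0,0,0,-0.1,2.5,0.4,1,0,0,0,-0.1,3,0.4,1]}}

```text
time: 10.05
tool_pos: [0.4127, -0.2359, 0.0015]
ee_rot: [-3.142, -0.0, 1.696]
wrist_force: [-0.4, 0.2, -0.5]
width: 0.0201
finger_force: 30.0
```

Emit:
{"name": "move_arm", "arguments": {"deltas": [0,0,0,0,0.8,0,1,0,0,0,0,1.6,0,1,0,0,0,0,2.4,0,1,0,0,0,0,3.2,0,1,0,0,0,0,4,0,1,0,0,0,0,4.8,0,1,0,0,0,0,5.6,0,1,0,0,0,0,6,0,1]}}

```text
time: 10.85
tool_pos: [0.4727, -0.2284, 0.0016]
ee_rot: [3.141, 0.0, 1.696]
wrist_force: [-0.4, -0.5, -0.1]
width: 0.0201
finger_force: 30.0
```

Emit:
{"name": "move_arm", "arguments": {"deltas": [0,0,0,0,0.3,0,1,0,0,0,0,0.6,0,1,0,0,0,0,0.8,0,1,0,0,0,0,1,0,1,0,0,0,0,1,0,1]}}

```text
time: 11.35
tool_pos: [0.4819, -0.2272, 0.0016]
ee_rot: [3.141, -0.0, 1.696]
wrist_force: [0.5, -0.1, -1.2]
width: 0.02
finger_force: 30.0
```

```bash
python3 go.py .383 -.239 .001 1.696; python3 - <<'E'
from h import *
a=snap('scene','s5'); crop(a,170,150,200,150,4,'c8')
E
```

```text
shift cm [ 0.07 -9.96  0.05] turn [ 0.0003 -0.     -0.0002]
11.35 [ 0.4819 -0.2272  0.0016] [ 3.1413 -0.      1.6958] [ 0.5 -0.1 -1.2] 0.020012517674352453 [-0.55  0.14  1.65  0.    1.35 -0.67]
```

View pics/c8.png

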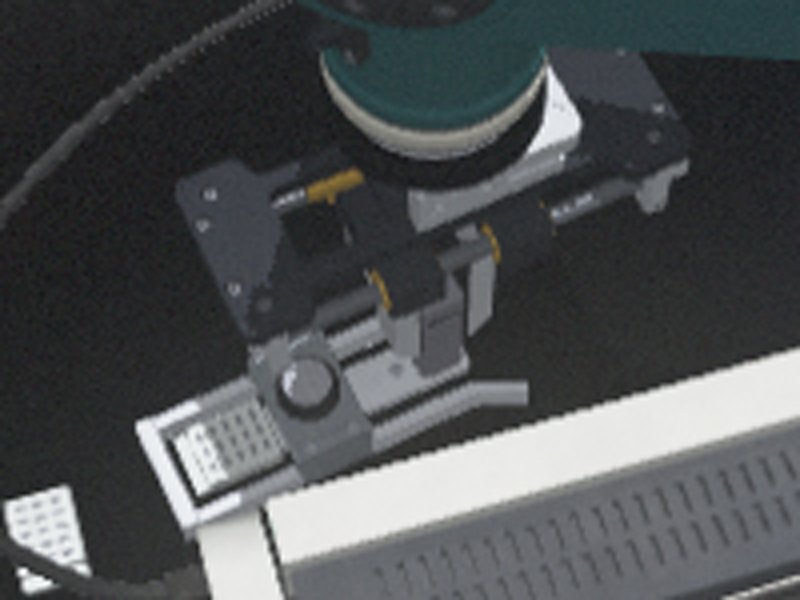

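c8 shows the cassette through the bridge and in the bay, its lip a few mm short of the stop at (180,455). I'll creep forward until the force rises.

Emit:
{"name": "move_arm", "arguments": {"deltas": [0,0,0,0,0.1,0,1,0,0,0,0,0.2,0,1,0,0,0,0,0.3,0,1,0,0,0,0,0.4,0,1,0,0,0,0,0.4,0,1]}}

```text
time: 11.9
tool_pos: [0.4859, -0.2267, 0.0016]
ee_rot: [3.141, -0.0, 1.696]
wrist_force: [-0.4, 0.5, -0.7]
width: 0.0198
finger_force: 30.0
```

Emit:
{"name": "move_arm", "arguments": {"deltas": [0,0,0,0,0.1,0,1,0,0,0,0,0.1,0,1]}}

```text
time: 12.1
tool_pos: [0.4862, -0.2267, 0.0015]
ee_rot: [-3.14, -0.0, 1.696]
wrist_force: [-2.2, 0.1, -1.0]
width: 0.0201
finger_force: 30.0
```

Emit:
{"name": "move_arm", "arguments": {"deltas": [0,0,0,0,0.1,0,1,0,0,0,0,0.1,0,1]}}

```text
time: 12.3
tool_pos: [0.4863, -0.2266, 0.0013]
ee_rot: [-3.139, -0.0, 1.696]
wrist_force: [-5.4, -2.0, 1.4]
width: 0.0199
finger_force: 30.0
```

The tool stalled with about 6 N at the expected place (nose ≈ guide x 89–90), so the cassette is at the stop. I draw back and out.

Emit:
{"name": "move_arm", "arguments": {"deltas": [0,0,0,0,-0.3,0,1,0,0,0,0,-1,0,1,0,0,0,0,-2,0,1,0,0,0,0,-3.2,0,1,0,0,0,0,-4.4,0,1,0,0,0,0,-5.6,0,1,0,0,0,0,-6.8,0,1,0,0,0,0,-8,0,1]}}

```text
time: 13.1
tool_pos: [0.4072, -0.2366, 0.0016]
ee_rot: [3.141, 0.0, 1.696]
wrist_force: [-0.1, 0.0, -1.6]
width: 0.0197
finger_force: 30.0
```

Emit:
{"name": "move_arm", "arguments": {"deltas": [0,0,0,0,-1.2,0,1,0,0,0,0,-2.4,0,1,0,0,0,0,-3.4,0,1,0,0,0,0,-4.2,0,1,0,0,0,0,-4.2,0,1,0,0,0,0,-4.2,0,1]}}

```text
time: 13.7
tool_pos: [0.3668, -0.2419, 0.0017]
ee_rot: [3.141, 0.0, 1.695]
wrist_force: [-0.7, 1.4, -0.8]
width: 0.0199
finger_force: 30.0
```

```bash
python3 go.py .44 -.336 .001 1.737; python3 - <<'E'
from h import *
g=np.array([.4745,-.2273]);c,s=np.cos(.125),np.sin(.125)
for n,f,(u0,u1,v0,v1) in(('scene','s6',(200,265,225,285)),('top','t6',(235,280,130,200))):
  a=snap(n,f); v,u=np.mgrid[v0:v1,u0:u1]; px=np.c_[u.ravel(),v.ravel()]
  P=pts(a,px,.012); q=P[:,:2]-g; X=q@[c,s]*1000; Y=q@[-s,c]*1000; I=a['image'][px[:,1],px[:,0]].mean(1)
  print(f,'brightness by guide x, mid channel:')
  for lo in range(84,142,3):
    m=(abs(Y)<9)&(X>=lo)&(X<lo+3); print(lo,I[m].mean().round() if m.any() else None,end=' | ')
  print()
E
```

```text
shift cm [-10.25   6.1    0.08] turn [ 0.0007  0.0002 -0.0416]
13.7 [ 0.3668 -0.2419  0.0017] [3.1409e+00 2.0000e-04 1.6954e+00] [-0.7  1.4 -0.8] 0.019949828715692387 [-0.71 -0.07  1.86  0.    1.35 -0.84]
s6 brightness by guide x, mid channel:
84 54.0 | 87 104.0 | 90 233.0 | 93 215.0 | 96 232.0 | 99 218.0 | 102 231.0 | 105 213.0 | 108 230.0 | 111 214.0 | 114 230.0 | 117 213.0 | 120 226.0 | 123 231.0 | 126 223.0 | 129 231.0 | 132 235.0 | 135 154.0 | 138 51.0 | 141 51.0 | 
t6 brightness by guide x, mid channel:
84 134.0 | 87 165.0 | 90 230.0 | 93 231.0 | 96 234.0 | 99 228.0 | 102 231.0 | 105 224.0 | 108 228.0 | 111 223.0 | 114 229.0 | 117 224.0 | 120 229.0 | 123 231.0 | 126 204.0 | 129 177.0 | 132 235.0 | 135 235.0 | 138 155.0 | 141 67.0 |
```

Cassette spans guide x ≈ 89–130 without a gap to the stop. Now I carry the stick back to its open spot and set it down.

Emit:
{"name": "move_arm", "arguments": {"deltas": [0,0,0,0,0,-2,1,0,0,0,0,0,-4,1,0,0,-0.02,-2.5,1.5,-4,1,0,0,-0.041,-5,3,-4,1,0,0,-0.041,-7.5,4.5,-4,1,0,0,-0.041,-10.2,6,-4,1,0,0,-0.041,-10.2,6,-4,1,0,0,-0.041,-10.2,6,-4,1]}}

```text
time: 14.6
tool_pos: [0.439, -0.3352, 0.0408]
ee_rot: [-3.141, -0.002, 1.737]
wrist_force: [-0.5, 0.9, -1.1]
width: 0.0198
finger_force: 30.0
```

Emit:
{"name": "move_arm", "arguments": {"deltas": [0,0,0,0,0,0,1,0,0,0,0,0,1,1,0,0,0,0,0,2,1,0,0,0,0,0,3,1,0,0,0,0,0,3.7,1,0,0,0,0,0,4.0,1,0,0,0,0,0,4.1,1,0,0,0,0,0,4.1,1]}}

```text
time: 15.4
tool_pos: [0.4391, -0.3356, 0.0007]
ee_rot: [3.141, 0.0, 1.737]
wrist_force: [-0.0, -0.2, 0.3]
width: 0.02
finger_force: 30.0
```

Emit:
{"name": "move_arm", "arguments": {"deltas": [0,0,0,0,0,0,0.2,0,0,0,0,0,0,0,0,0,0,0,0,0,-0.3,0,0,0,0,0,0,-0.3,0,0,0,0,0,0,-0.3,0,0,0,0,0,0,-0.3,0,0,0,0,0,0,-0.3,0,0,0,0,0,0,-0.3]}}

```text
time: 16.2
tool_pos: [0.4389, -0.3354, 0.0005]
ee_rot: [3.142, -0.0, 1.737]
wrist_force: [-0.0, 0.1, -0.4]
width: 0.0613
finger_force: 0.0
```

Emit:
{"name": "move_arm", "arguments": {"deltas": [0,0,0,0,0,-1,-0.3,0,0,0,0,0,-3,-0.3,0,0,0,0,0,-5.5,-0.3,0,0,0,0,0,-8,-0.3,0,0,0,0,0,-11,-0.3,0,0,0,0,0,-14,-0.3,0,0,0,0,0,-16,-0.3,0,0,0,0,0,-16,-0.3]}}

```text
time: 17.0
tool_pos: [0.4406, -0.3371, 0.1655]
ee_rot: [3.136, 0.007, 1.737]
wrist_force: [-0.1, 0.4, 0.4]
width: 0.0612
finger_force: 0.0
```

```bash
python3 go.py .44 -.336 .15 1.737; python3 - <<'E'
from h import *
a=snap('scene','s7'); b=load('s0')
S=lambda L:(np.array(L,float)+.5)/3.7-.5+[165,145]
for n,p in dict(griptop=(433,57),bar=(350,165),nose=(300,195),spare=(60,510)).items():
  print(n,pts(b,S([p])).round(4),pts(a,S([p])).round(4))
d=np.abs(a['image'].astype(int)-b['image']).mean(2); 
for n,(u0,u1,v0,v1) in dict(stick=(238,292,150,202),spare=(168,194,268,300)).items(): print(n,'changed px',(d[v0:v1,u0:u1]>60).sum())
# cassette still in the bay
g=np.array([.4745,-.2273]);c,s=np.cos(.125),np.sin(.125)
P=g+np.array([[x*c,x*s] for x in(.095,.11,.125)])
K,D,M,o=cam(a); q=(np.c_[P,[.01]*3]-o)@M*[1,-1,-1]
for u,v in cv2.projectPoints(q.reshape(-1,1,3),np.zeros(3),np.zeros(3),K,D)[0].reshape(-1,2).round().astype(int): print('bay',pts(a,[(u,v)]).round(4),a['image'][v,u])
E
```

```text
shift cm [ 0.12 -0.05  1.55] turn [ 0.0054  0.0069 -0.0002]
17.0 [ 0.4406 -0.3371  0.1655] [3.1362 0.0069 1.7368] [-0.1  0.4  0.4] 0.061217730627109695 [-0.76  0.09  1.37  0.    1.67 -0.92]
griptop [[ 0.4386 -0.3354  0.0779]] [[0.5911 0.1006 0.8008]]
bar [[ 0.4829 -0.3314  0.0073]] [[ 0.4835 -0.329   0.0116]]
nose [[ 0.5114 -0.3223  0.0091]] [[ 0.5113 -0.3231  0.0074]]
spare [[ 0.6613 -0.2023  0.0102]] [[ 0.6612 -0.2018  0.0117]]
stick changed px 392
spare changed px 0
bay [[ 0.5684 -0.2155  0.0098]] [222 226 228]
bay [[ 0.5833 -0.2126  0.0105]] [234 237 237]
bay [[ 0.5977 -0.2137  0.0055]] [233 236 236]
```

Emit:
{"name": "move_arm", "arguments": {"deltas": [0,0,0,0,0,-3,-0.3,0,0,0,0,0,-6,-0.3,0,0,0,0,0,-8,-0.3,0,0,0,0,0,-8,-0.3,0,0,0,0,0,-8,-0.3,0,0,0,0,0,-8,-0.3,0,0,0,0,0,-8,-0.3]}}

```text
time: 17.75
tool_pos: [0.4382, -0.3348, 0.2382]
ee_rot: [-3.139, -0.003, 1.737]
wrist_force: [-0.2, 0.1, -0.5]
width: 0.0611
finger_force: 0.0
```

```bash
python3 - <<'E'
from h import *
a=snap('scene','s8')
v,u=np.mgrid[150:205,235:295]; px=np.c_[u.ravel(),v.ravel()]; px=px[a['depth'][px[:,1],px[:,0]]>0]
P=pts(a,px); t=P[(P[:,2]>.07)&(P[:,2]<.085)]; b=P[(P[:,2]>.006)&(P[:,2]<.014)]
print('grip top',len(t),np.median(t,0).round(4)); print('bar',len(b),b[:,0].min().round(3),b[:,0].max().round(3),np.median(b[:,2]).round(4))
ok=len(t)>8 and abs(np.median(t,0)[:2]-[.4386,-.3354]).max()<.01
print(ok)
if ok: print(robot.close_job())
E
```

```text
grip top 132 [ 0.4401 -0.3326  0.0767]
bar 454 0.426 0.517 0.0094
True
the job is handed in; nothing more can be done
None
```

The job is handed in at about 18 s: the cassette was pushed to the end stop with the stick only, the stick lies flat on the worktop clear of the guide, and the spare is untouched.

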